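# Load the bench marking unit and close its shutter

## Robot

A 6-joint arm with a two-finger parallel gripper is mounted at the origin on the work surface. World frame = base frame: x ahead of the robot, y to its left, z up, the work surface at z = 0. Lengths are in m, angles in rad, forces in N, time in s.
With the tool pointing down it reaches from about 0.325 to 0.85 m from the base axis. Payload 15.5 kg.
Tool frame: the origin (TCP) lies at the very end of the fingers, on their centre line; the grasp point (between the pads) lies 19 mm behind it; z points along the fingers, y is the line along which they close (so a half turn about z gives the same grasp; the last joint's range is limited). The gripper opens to 91 mm and grips with 3 to 60 N. Pads are 32 mm wide; open, the fingers measure 118 mm over their backs; the gripper's body (76 mm by 178 mm) begins 60 mm behind the grasp point.
Start: joints at [1.198, 0.494, 1.345, -0, 1.302, -0.096], TCP at [0.171, 0.601, 0.214] pointing down, gripper open.
Joint ranges: [-2.91, 2.91], [-0.82, 2.16], [0.22, 2.67], [-1.22, 4.37], [0.12, 2.79], [-3.08, 3.08]. Speed limits (rad/s): [1.89, 1.89, 2.57, 3.01, 3.01, 3.01].

## Interface

Orientations are given as a unit quaternion [w, x, y, z].
In Python, from workcell import manip gives the robot as it stands. The module is installed in compiled form; this text tells all that it offers.
- The arm moves only by the tool move_arm, never from a script. Its argument "deltas" is text: rows parted by semicolons, each of 5 numbers parted by spaces: the shift along the tool's x, y, z in units of 20 cm (1.0 is 20 cm), then the turn about the tool's z in units of pi rad (1.0 is pi rad), then the closure, from 0 (fully open) to 1 (shut). A call has exactly 10 rows; each row shifts and turns the commanded pose from where the row before left it, along the tool's axes as they then stand; what a row does not reach is not made up. A row lasts 1/8 s, in which the tool goes at most 62.5 mm and 10.7 degrees, less where a joint would pass 70% of its speed; a pose out of reach is approached as far as the arm can. A call with a number of a shift or a turn outside -1 to 1 is refused whole. A call with a gripper value outside its range is refused whole. The fingers move at their own pace and stop on an object; "newtons" is the grip in N (left out, the last holds). Time passes only in rows, so rows that do not move let the fingers close, or fill a call up. It gives the time, the measured TCP pose, the force, the opening and the grip force at its end, in the units of the state.
- manip.observe(): the state, without advancing time (a new reading comes with each control period).
- manip.get_image(name): name is "side" or "top" or "wrist"; returns a dict with "pixels" (384x512x3 uint8, red, green, blue), "fov_y" (degrees; the focal length in pixels is half the picture's height over the tangent of half this angle, whatever the lens; pixels are square), "cx", "cy" (the principal point, pixels), "cam_to_world" (4x4, takes a point from camera to world coordinates). Camera axes: x right, y up, looking along -z (the intrinsics and any distortion apply to the point x, -y, -z); pixel columns grow to the right and rows downward; lengths in m; the calibration is good to about 2 mm. A picture is of the moment at which its call begins. There is no depth.
- manip.close_job(): hands the job in; it is judged then, once.
The state is a dict: "time_s": time; "joint_pos": joint angles; "qvel": joint speeds; "tau": joint torques, N m; "eef_pos": TCP position; "tcp_rot": TCP orientation; "wrist_force": force on the tool from outside, world axes, zero at the start; "wrist_torque": the same for the moment, N m; "width": finger opening in m; "grasp_force": force on a finger pad.
Only numpy, scipy, OpenCV 4.12 (cv2) and the standard library are available. Lean on these libraries where they do the work, as an engineer would, in place of code of your own. Each camera call takes 0.05 s, during which the arm holds its last target. There are 200 camera calls.

## Task

The flanged bush is next to be marked: with your fingertips push the tray it stands in fully home into the marking unit, and only then push the sliding shutter by its fin all the way across in front of that tray's bay. Do it gently, so that the bush stays standing in its tray, without touching or lifting either turned part; leave the tray with the plain sleeve out as it is, and do not disturb the other things on the bench.

Things in the scene. Friction and masses are not known exactly. Their poses are not given: they have to be found in the camera images.
- marker: Low white and grey bench unit, fixed, 260 deep (x) x 400 wide (y) x 120 mm high, nothing on it above 125 mm. Origin: centre of its underside, on the table; +x from its front to its back (away from the robot), +y towards its left bay seen from the robot, z up. Front face at x = -130 mm. Two bays in the front, 100 mm wide, 20 to 80 mm above the table, centred at y = +120 (left) and -120 mm (right)
- tray_left (a joint): how far the left tray is drawn out along the unit's -x, m: 0 = fully home (front plate flush with the unit's front face, end stop), up to 0.13. Starts out. About 2 N of friction (more when moved fast); stays where it is left. Black tray, 92 mm wide, 155 mm long, floor 29 and side walls 41 mm above the table
- tray_right (a joint): the same for the right tray
- tray_left_front (a point): centre of the outer face (towards the robot) of the left tray's upright steel front plate, 94 mm wide, 8 mm thick, from 22 to 76 mm above the table; this point lies 50 mm above the table and moves with the tray
- tray_right_front (a point): the same point on the right tray
- shutter (a joint): sideways position of the shutter along the unit's y, m: 0 = middle, between the bays; +0.12 = end stop, fully before the left bay; -0.12 = end stop, before the right bay. Starts near 0. About 2 N of friction (more when fast); stays where it is left. Clear panel in a grey frame, 110 mm wide, 19 to 111 mm above the table, filling 5 to 13 mm in front of the unit's front face
- shutter_fin (a point): centre of the upright black fin in the middle of the shutter, pushed on its side to move the shutter: 12 mm thick (along the unit's y), from 47 to 117 mm above the table, standing out to 44 mm before the unit's front face (31 mm deep). The point lies 82 mm above the table and 28 mm before the front face
- flanged_bush: loose turned brass part standing in the left or the right tray: 24 mm diameter body with a small bore, 34 mm tall, on a wide round flange at its foot, 56 mm diameter, 6 mm thick. About 120 g. Origin: centre of its underside; z up along its axis. Its top is 63 mm above the table
- plain_sleeve: loose turned brass part standing in the other tray: plain cylinder, 28 mm diameter, 34 mm tall, no flange. About 120 g. Origin: centre of its underside; z up along its axis
- ring_gauge: bystander: steel ring, 48 mm outside, 14 mm high, flat on the table in front of the unit, between the two trays. Origin: centre of its underside
- bottle: bystander: white bottle, 52 mm diameter, 130 mm high, on the left. Origin: centre of its underside
- jar: bystander: amber jar with black cap, 56 mm diameter, 70 mm high, on the right. Origin: centre of its underside
- screwdriver: bystander: screwdriver lying on the left. Its x axis runs from handle to tip
- spool: bystander: black cylinder, 56 mm diameter, 50 mm high, on the right. Origin: centre of its underside

How it is judged:
By the outcome, as a careful person would: the job done as asked, in the order asked, and still so for the second after the job is handed in, with the robot touching nothing.
It also fails if it takes over 43 s, if anything falls off the work surface, if the arm or the gripper's body presses on something with over 40 N, if the wrist force passes 120 N, or if a joint passes its speed limit or range.

## Working session

There is one attempt and no reset: what is moved stays moved. The work goes in short steps, Python scripts to look and compute and a tool call to move; the robot and the scene stay as the last step left them, time stands still between calls to the robot, and variables do not carry over. Pictures are saved under pics/ and viewed, at most 10 in all, crops included, and the job is handed in when it is done.

Besides the shell and the picture viewer there is one more tool, called as name(argument=value, ...), one argument or row to a line, values as JSON. move_arm: Moves the arm, as the interface text tells. Its arguments: {"type":"object","properties":{"deltas":{"type":"string"},"newtons":{"type":"number"}},"required":["deltas"]}

```bash
mkdir -p pics; cat > h.py <<'E'
import numpy as np, cv2
from workcell import manip
def grab(n,f):
    d=manip.get_image(n); np.savez(f'pics/{f}.npz',**{k:v for k,v in d.items()})
    cv2.imwrite(f'pics/{f}.png',d['pixels'][:,:,::-1]); return d
def ray(d,u,v):
    f=192/np.tan(np.radians(float(d['fov_y']))/2); T=np.array(d['cam_to_world'])
    return T[:3,3],T[:3,:3]@np.array([(u-d['cx'])/f,-(v-d['cy'])/f,-1])
def onz(d,u,v,z):
    o,r=ray(d,u,v); return o+r*(z-o[2])/r[2]
def proj(d,p):
    f=192/np.tan(np.radians(float(d['fov_y']))/2); T=np.array(d['cam_to_world'])
    q=T[:3,:3].T@(np.array(p)-T[:3,3]); return d['cx']+f*q[0]/-q[2], d['cy']-f*q[1]/-q[2]
E
python3 - <<'E'
from h import *
a=grab('top','t0');b=grab('side','s0')
print({k:a[k] for k in a if k!='pixels'}); print({k:b[k] for k in b if k!='pixels'})
s=manip.observe();print(s)
E
```

```text
{'fov_y': 53.78003773552174, 'cx': 257.24771854413586, 'cy': 197.3686841161339, 'cam_to_world': array([[-0.02913715,  0.98949048, -0.14163201,  0.42233038],
       [-0.99928562, -0.03224651, -0.01970801,  0.01009339],
       [-0.02406802,  0.1409566 ,  0.98972318,  1.14961265],
       [ 0.        ,  0.        ,  0.        ,  1.        ]])}
{'fov_y': 45.664507619375556, 'cx': 259.81282385263427, 'cy': 193.795010745015, 'cam_to_world': array([[ 0.57235501,  0.53485681, -0.62156088, -0.15921855],
       [-0.82000395,  0.37499115, -0.43240624, -0.50810361],
       [ 0.0018044 ,  0.75717226,  0.65321276,  0.87224018],
       [ 0.        ,  0.        ,  0.        ,  1.        ]])}
{'time_s': 0.1, 'joint_pos': array([ 1.19746650e+00,  4.94143293e-01,  1.34606051e+00,  5.61452728e-05,
        1.30249183e+00, -9.54644531e-02]), 'qvel': array([-7.92036036e-04, -9.34630527e-04, -8.43576222e-04, -1.81894700e-04,
        3.50592204e-04, -2.80332173e-06]), 'tau': array([ 5.60046192e-04, -8.80244207e+01, -3.82540190e+01,  7.12139625e-02,
        4.82091832e-02,  1.71881436e-05]), 'eef_pos': array([0.17127422, 0.60072622, 0.21338699]), 'tcp_rot': array([-1.54411100e-04,  1.38493529e-01,  9.90363185e-01, -5.30122675e-04]), 'wrist_force': array([0.30056847, 0.33902012, 0.78098493]), 'wrist_torque': array([ 0.03733507,  0.00257381, -0.00699585]), 'grasp_force': 0.0, 'width': 0.09112812805535965}
```

View pics/t0.png

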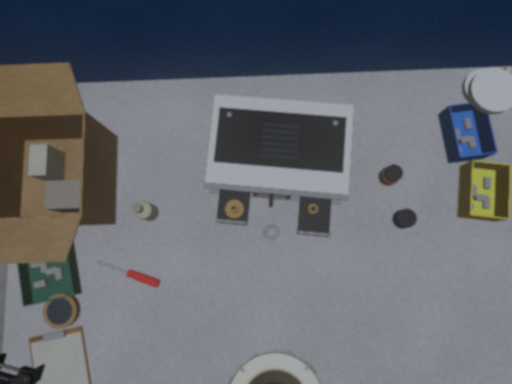

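View pics/s0.png

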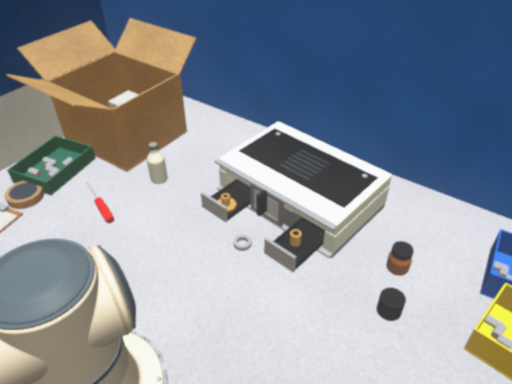

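The top view shows the flanged bush in the left tray (234,209), the sleeve in the right tray (313,209), the shutter fin at (271,200) and the ring at (271,232). The side view agrees.

```bash
python3 - <<'E'
from h import *
a=dict(np.load('pics/t0.npz'));b=dict(np.load('pics/s0.npz'))
A=a['pixels'][85:245,195:365,::-1];B=b['pixels'][115:275,190:400,::-1]
A=cv2.resize(A,None,fx=3.5,fy=3.5,interpolation=2);B=cv2.resize(B,None,fx=3.5,fy=3.5,interpolation=2)
cv2.imwrite('pics/t0c.png',A);cv2.imwrite('pics/s0c.png',B)
g=cv2.cvtColor(a['pixels'],cv2.COLOR_RGB2HSV)
m=((g[:,:,2]>170)&(g[:,:,1]<30)).astype(np.uint8); m[:, :195]=0;m[:,365:]=0;m[245:]=0;m[:85]=0
print(np.percentile(g[220:260,100:400,2],[5,50,95]))
for c in sorted(cv2.findContours(m,0,2)[0],key=cv2.contourArea)[-2:]:
    q=cv2.approxPolyDP(c,6,True)[:,0]; print(cv2.contourArea(c),q.tolist(),[onz(a,*p,.12)[:2].round(3).tolist() for p in q])
E
```

```text
[108. 141. 145.]
0.0 [[340, 186]] [[0.594, -0.197]]
0.0 [[223, 171]] [[0.647, 0.124]]
```

View pics/t0c.png

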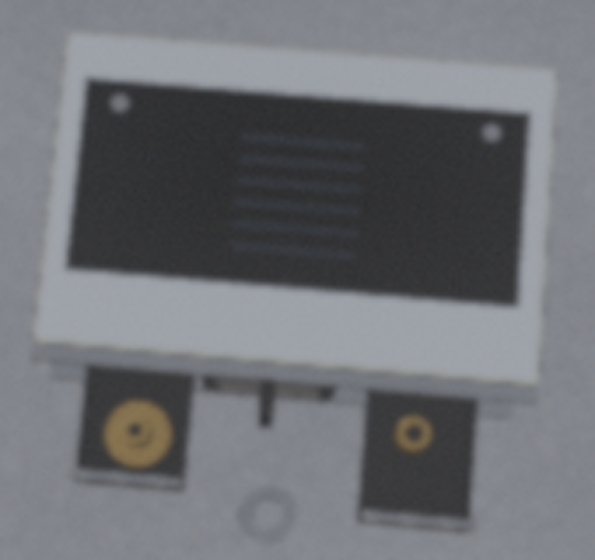

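View pics/s0c.png

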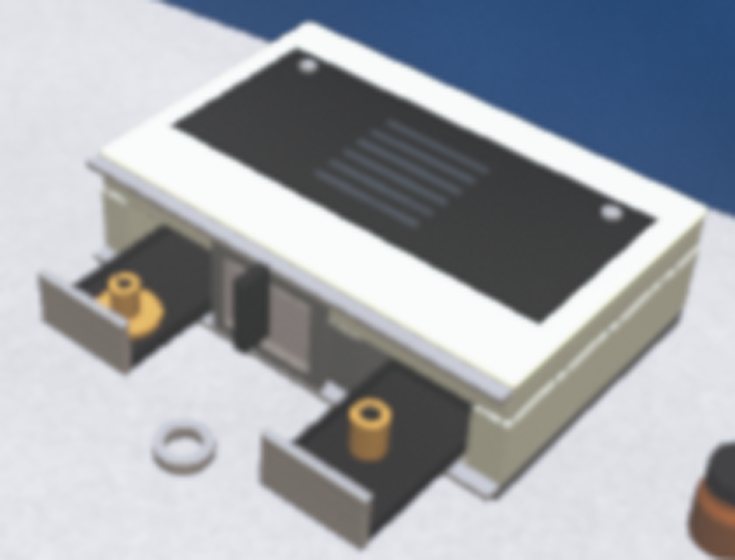

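The crops show the left plate's top edge from (77,478) to (183,487) and the right plate's from (359,520) to (468,528) in the top crop. The fin top spans about (265,380) to (265,425).

```bash
python3 - <<'E'
from h import *
a=dict(np.load('pics/t0.npz'));b=dict(np.load('pics/s0.npz'))
def T(u,v,z): return onz(a,195+u/3.5,85+v/3.5,z).round(4)
def S(u,v,z): return onz(b,190+u/3.5,115+v/3.5,z).round(4)
print('top TL,TR,BR,BL',*[T(*p,.12)[:2] for p in [(70,33),(553,70),(538,383),(36,341)]])
print('side BL,TL,TR,BR',*[S(*p,.12)[:2] for p in [(100,152),(308,22),(707,210),(513,388)]])
print('Lplate top outer',T(77,480,.076)[:2],T(183,489,.076)[:2],'side',S(40,276,.076)[:2],S(129,336,.076)[:2])
print('Rplate',T(359,521,.076)[:2],T(469,530,.076)[:2],'side',S(262,435,.076)[:2],S(368,500,.076)[:2])
print('fin top end',T(265,425,.117)[:2],'side top near end',S(243,277,.117)[:2],'inner',S(265,264,.117)[:2])
print('bush flange centre',T(138,434,.035)[:2],'bush top side',S(124,281,.063)[:2],'sleeve top',T(413,433,.063)[:2],S(370,411,.063)[:2])
print('ring',T(267,515,.014)[:2],S(184,442,.014)[:2])
E
```

```text
top TL,TR,BR,BL [0.8715 0.143 ] [ 0.8246 -0.2479] [ 0.5696 -0.2197] [0.6162 0.1734]
side BL,TL,TR,BR [0.6141 0.1695] [0.8707 0.1405] [ 0.8206 -0.2537] [ 0.5655 -0.2226]
Lplate top outer [0.5085 0.1481] [0.4985 0.062 ] side [0.5087 0.1466] [0.4947 0.0495]
Rplate [ 0.4684 -0.0791] [ 0.4585 -0.1669] side [ 0.4686 -0.0864] [ 0.4602 -0.1766]
fin top end [ 0.5438 -0.0056] side top near end [ 0.5578 -0.0081] inner [ 0.5789 -0.013 ]
bush flange centre [0.5492 0.101 ] bush top side [0.5523 0.1002] sleeve top [ 0.5396 -0.1277] [ 0.5418 -0.1289]
ring [ 0.4785 -0.0062] [ 0.4787 -0.0107]
```

```bash
python3 - <<'E'
from h import *
a=dict(np.load('pics/t0.npz'));b=dict(np.load('pics/s0.npz'))
# profiles across front edge, top view columns and side view
G=cv2.cvtColor(a['pixels'],cv2.COLOR_RGB2GRAY).astype(int)
for u in (212,260,285,340): print('top col',u,[(v,G[v,u]) for v in range(178,206)])
H=cv2.cvtColor(b['pixels'],cv2.COLOR_RGB2GRAY).astype(int)
for u in (230,260,300,325): 
    v0=int(159+(u-218)*(226-159)/(336-218)); print('side col',u,[(v,H[v,u]) for v in range(v0-6,v0+14)])
E
```

```text
top col 212 [(178, np.int64(163)), (179, np.int64(162)), (180, np.int64(161)), (181, np.int64(158)), (182, np.int64(146)), (183, np.int64(126)), (184, np.int64(119)), (185, np.int64(120)), (186, np.int64(118)), (187, np.int64(115)), (188, np.int64(113)), (189, np.int64(115)), (190, np.int64(120)), (191, np.int64(119)), (192, np.int64(117)), (193, np.int64(119)), (194, np.int64(128)), (195, np.int64(133)), (196, np.int64(134)), (197, np.int64(135)), (198, np.int64(136)), (199, np.int64(135)), (200, np.int64(135)), (201, np.int64(136)), (202, np.int64(136)), (203, np.int64(135)), (204, np.int64(135)), (205, np.int64(134))]
top col 260 [(178, np.int64(161)), (179, np.int64(161)), (180, np.int64(162)), (181, np.int64(162)), (182, np.int64(162)), (183, np.int64(161)), (184, np.int64(161)), (185, np.int64(158)), (186, np.int64(148)), (187, np.int64(130)), (188, np.int64(122)), (189, np.int64(122)), (190, np.int64(121)), (191, np.int64(115)), (192, np.int64(103)), (193, np.int64(88)), (194, np.int64(87)), (195, np.int64(89)), (196, np.int64(96)), (197, np.int64(109)), (198, np.int64(127)), 
[... 2515 characters left out ...]
201)), (208, np.int64(199)), (209, np.int64(187)), (210, np.int64(163)), (211, np.int64(136)), (212, np.int64(130)), (213, np.int64(135)), (214, np.int64(133)), (215, np.int64(120)), (216, np.int64(100)), (217, np.int64(84)), (218, np.int64(73))]
side col 325 [(213, np.int64(251)), (214, np.int64(251)), (215, np.int64(251)), (216, np.int64(251)), (217, np.int64(249)), (218, np.int64(242)), (219, np.int64(221)), (220, np.int64(205)), (221, np.int64(204)), (222, np.int64(205)), (223, np.int64(199)), (224, np.int64(176)), (225, np.int64(145)), (226, np.int64(128)), (227, np.int64(132)), (228, np.int64(134)), (229, np.int64(129)), (230, np.int64(129)), (231, np.int64(142)), (232, np.int64(137))]
```

move_arm(
  deltas="0 0 -0.05 0 1; 0 0 0 -0.02 1; 0 0 0 -0.02 1; 0 0 0 -0.02 1; 0 0 0 0 1; 0 0 0 0 1; 0 0 0 0 1; 0 0 0 0 1; 0 0 0 0 1; 0 0 0 0 1",
)

```text
time_s: 1.35
eef_pos: [0.1714, 0.601, 0.2239]
tcp_rot: [0.0, 0.045, 0.999, -0.0]
wrist_force: [0.6, 1.1, 0.4]
width: 0.0001
grasp_force: 0.0
```

```bash
python3 - <<'E'
from h import *
a=dict(np.load('pics/t0.npz'));b=dict(np.load('pics/s0.npz'))
ux=np.array([.9927,-.121,0])
for z in (.105,.11,.115,.12):
  print(z,'top lip',[(ux@(onz(a,u,v,z))).round(4) for u,v in((260,191.8),(285,194))],'side',[(ux@(onz(b,u,v,z))).round(4) for u,v in((230,169.8),(260,187.2),(300,210),(325,224.3))])
print('white',[(ux@(onz(a,u,v,.12))).round(4) for u,v in((212,182.6),(260,186.6),(285,189),(340,193.5))],[(ux@(onz(b,u,v,.12))).round(4) for u,v in((230,165),(260,182),(300,205),(325,219))])
print('expected centre front', ux@np.array([.59,-.0243,0]))
E
```

```text
0.105 top lip [np.float64(0.5802), np.float64(0.5802)] side [np.float64(0.587), np.float64(0.5867), np.float64(0.5875), np.float64(0.5878)]
0.11 top lip [np.float64(0.5795), np.float64(0.5794)] side [np.float64(0.5826), np.float64(0.5823), np.float64(0.583), np.float64(0.5834)]
0.115 top lip [np.float64(0.5787), np.float64(0.5786)] side [np.float64(0.5781), np.float64(0.5778), np.float64(0.5786), np.float64(0.5789)]
0.12 top lip [np.float64(0.5779), np.float64(0.5779)] side [np.float64(0.5737), np.float64(0.5734), np.float64(0.5741), np.float64(0.5744)]
white [np.float64(0.5919), np.float64(0.5924), np.float64(0.5917), np.float64(0.5925)] [np.float64(0.5888), np.float64(0.5891), np.float64(0.5884), np.float64(0.589)]
expected centre front 0.5886333
```

move_arm(
  deltas="0 0 0 0.01 1; -0.1 -0.16 0 0 1; -0.13 -0.18 0 0 1; -0.13 -0.18 0 0 1; -0.13 -0.18 0 0 1; -0.13 -0.18 0 0 1; -0.13 -0.18 0 0 1; -0.13 -0.18 0 0 1; -0.13 -0.18 0 0 1; -0.13 -0.18 0 0 1",
)

```text
time_s: 2.6
eef_pos: [0.3598, 0.2547, 0.2241]
tcp_rot: [0.0, 0.061, 0.998, 0.0]
wrist_force: [0.6, 0.7, -0.1]
width: 0.0004
grasp_force: 0.0
```

move_arm(
  deltas="-0.13 -0.18 0 0 1; -0.13 -0.18 0 0 1; -0.1 -0.18 0 0 1; -0.05 -0.12 0 0 1; 0 0 0 0 1; 0 0 0 0 1; 0 0 0 0 1; 0 0 0 0 1; 0 0 0 0 1; 0 0 0 0 1",
)

```text
time_s: 3.85
eef_pos: [0.4247, 0.1151, 0.2239]
tcp_rot: [-0.0, 0.06, 0.998, -0.0]
wrist_force: [0.2, 0.3, -0.1]
width: 0.0004
grasp_force: 0.0
```

```bash
python3 - <<'E'
from h import *
a=grab('wrist','w1'); print({k:a[k] for k in a if k!='pixels'}); print(manip.observe()['eef_pos'])
E
```

```text
{'fov_y': 62.78359566305134, 'cx': 256.8822263328223, 'cy': 187.18222927881746, 'cam_to_world': array([[ 0.11983188, -0.96195714, -0.24551736,  0.35680831],
       [ 0.9927933 ,  0.11644315,  0.0283278 ,  0.12283019],
       [ 0.00133868, -0.24714257,  0.9689782 ,  0.39552325],
       [ 0.        ,  0.        ,  0.        ,  1.        ]])}
[0.42468841 0.11509956 0.22393706]
```

View pics/w1.png

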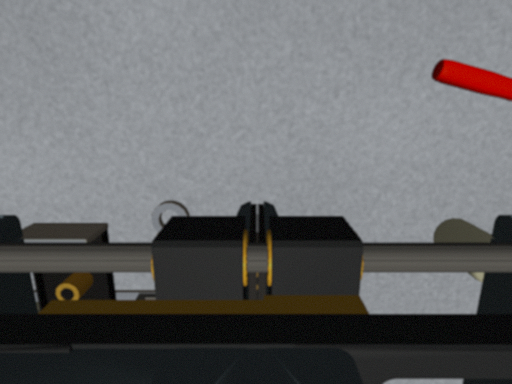

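The wrist view shows only the closed fingertips (258,215) over bare table, the ring (170,215), the bottle and the right-hand sleeve. The unit itself is hidden by the gripper, so I'll descend in front of the left plate.

move_arm(
  deltas="0 0 0.17 0 1; 0 0 0.17 0 1; 0 0 0.17 0 1; 0 0 0.17 0 1; 0 0 0.17 0 1; -0.05 0 0 0 1; -0.05 0 0 0 1; -0.05 0 0 0 1; -0.05 0 0 0 1; 0 0 0 0 1",
)

```text
time_s: 5.15
eef_pos: [0.4656, 0.1101, 0.0544]
tcp_rot: [0.001, 0.06, 0.998, 0.0]
wrist_force: [-0.3, 0.7, -0.9]
width: 0.0004
grasp_force: 0.0
```

```bash
python3 - <<'E'
from h import *
a=grab('top','t2');b=grab('side','s2'); p=manip.observe()['eef_pos'];print(p,proj(a,p),proj(b,p))
A=a['pixels'][85:245,195:365,::-1];B=b['pixels'][115:275,150:360,::-1]
A=cv2.resize(A,None,fx=2.2,fy=2.2,interpolation=2);B=cv2.resize(B,None,fx=2.2,fy=2.2,interpolation=2)
cv2.imwrite('pics/c2.png',np.hstack([A,B])[:600,:800])
E
```

```text
[0.46421862 0.11015547 0.05403717] (np.float64(231.30363287451922), np.float64(237.65167063687275)) (np.float64(201.67359632361394), np.float64(214.58890626489313))
```

View pics/c2.png

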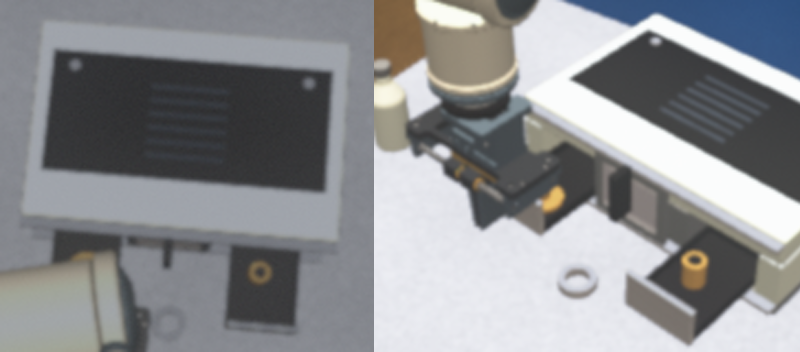

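The gripper is right in front of the left plate (side crop about (490,215)) and clear of the ring. Now a gentle push.

move_arm(
  deltas="-0.02 0 0 0 1; -0.02 0 0 0 1; -0.02 0 0 0 1; -0.02 0 0 0 1; -0.025 0 0 0 1; -0.025 0 0 0 1; -0.025 0 0 0 1; -0.025 0 0 0 1; -0.025 0 0 0 1; -0.025 0 0 0 1",
)

```text
time_s: 6.5
eef_pos: [0.5103, 0.1046, 0.0539]
tcp_rot: [-0.0, 0.06, 0.998, -0.0]
wrist_force: [-2.4, 0.1, -0.3]
width: 0.0005
grasp_force: 1.1
```

move_arm(
  deltas="-0.025 0 0 0 1; -0.03 0 0 0 1; -0.03 0 0 0 1; -0.03 0 0 0 1; -0.03 0 0 0 1; -0.03 0 0 0 1; -0.02 0 0 0 1; -0.01 0 0 0 1; 0 0 0 0 1; 0 0 0 0 1",
)

```text
time_s: 7.75
eef_pos: [0.5511, 0.0998, 0.0541]
tcp_rot: [0.0, 0.06, 0.998, 0.0]
wrist_force: [0.3, 0.0, -0.4]
width: 0.0005
grasp_force: 0.0
```

move_arm(
  deltas="-0.025 0 0 0 1; -0.025 0 0 0 1; -0.025 0 0 0 1; -0.02 0 0 0 1; -0.01 0 0 0 1; -0.01 0 0 0 1; -0.01 0 0 0 1; -0.01 0 0 0 1; 0 0 0 0 1; 0 0 0 0 1",
)

```text
time_s: 9.0
eef_pos: [0.5779, 0.0964, 0.054]
tcp_rot: [0.0, 0.06, 0.998, -0.0]
wrist_force: [0.5, -0.0, -0.1]
width: 0.0003
grasp_force: 0.0
```

```bash
python3 - <<'E'
from h import *
o=manip.observe();print(o['eef_pos'],o['wrist_force'])
a=grab('top','t3');b=grab('side','s3')
A=a['pixels'][150:245,195:365,::-1];B=b['pixels'][125:260,180:340,::-1]
B=cv2.resize(B,None,fx=4,fy=4,interpolation=2)
cv2.imwrite('pics/c3.png',B)
E
```

```text
[0.57786681 0.09639952 0.05399688] [ 0.4971548  -0.00794416 -0.11724347]
```

View pics/c3.png

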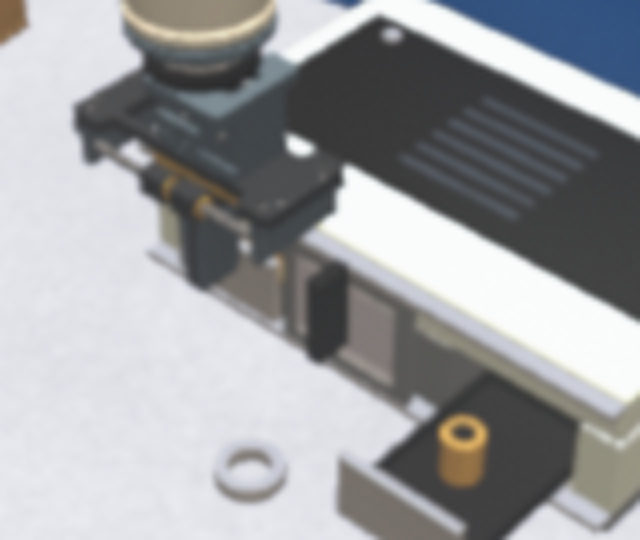

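The plate is about 12 mm short of the face, and the fingers are level with the front rail. Next I'll creep in with a force check.

move_arm(
  deltas="-0.005 0 0 0 1; -0.005 0 0 0 1; -0.005 0 0 0 1; -0.005 0 0 0 1; -0.005 0 0 0 1; -0.005 0 0 0 1; 0 0 0 0 1; 0 0 0 0 1; 0 0 0 0 1; 0 0 0 0 1",
)

```text
time_s: 10.35
eef_pos: [0.5837, 0.0958, 0.054]
tcp_rot: [0.0, 0.06, 0.998, 0.0]
wrist_force: [0.9, 0.5, 0.7]
width: 0.0005
grasp_force: 0.0
```

move_arm(
  deltas="-0.005 0 0 0 1; -0.005 0 0 0 1; -0.005 0 0 0 1; -0.005 0 0 0 1; -0.005 0 0 0 1; 0 0 0 0 1; 0 0 0 0 1; 0 0 0 0 1; 0 0 0 0 1; 0 0 0 0 1",
)

```text
time_s: 11.6
eef_pos: [0.5886, 0.0951, 0.0539]
tcp_rot: [0.0, 0.06, 0.998, -0.0]
wrist_force: [-0.4, -0.4, -0.6]
width: 0.0004
grasp_force: 0.0
```

move_arm(
  deltas="-0.005 0 0 0 1; -0.005 0 0 0 1; -0.005 0 0 0 1; -0.005 0 0 0 1; -0.005 0 0 0 1; 0 0 0 0 1; 0 0 0 0 1; 0 0 0 0 1; 0 0 0 0 1; 0 0 0 0 1",
)

```text
time_s: 12.85
eef_pos: [0.5909, 0.0948, 0.0538]
tcp_rot: [-0.002, 0.06, 0.998, -0.0]
wrist_force: [-16.5, 3.2, 12.7]
width: 0.0003
grasp_force: 8.7
```

move_arm(
  deltas="0.02 0 0 0 1; 0.05 0 0 0 1; 0.1 0 0 0 1; 0.15 0 0 0 1; 0.1 0 -0.1 0 1; 0 0 -0.15 0 1; 0 0 -0.15 0 1; 0 0 -0.1 0 1; 0 0 0 0 1; 0 0 0 0 1",
)

```text
time_s: 14.1
eef_pos: [0.5096, 0.1046, 0.1533]
tcp_rot: [-0.0, 0.06, 0.998, -0.0]
wrist_force: [-0.9, -0.9, 0.6]
width: 0.0004
grasp_force: 0.0
```

```bash
python3 - <<'E'
from h import *
o=manip.observe();print(o['eef_pos'],o['wrist_force'])
a=grab('top','t4');b=grab('side','s4')
A=a['pixels'][165:245,195:365,::-1];B=b['pixels'][145:265,190:340,::-1]
A=cv2.resize(A,None,fx=3,fy=3,interpolation=2)
B=cv2.resize(B,(510,408),interpolation=2)
B=cv2.resize(b['pixels'][155:235,190:340,::-1],None,fx=5,fy=5,interpolation=2)
cv2.imwrite('pics/c4.png',B)
E
```

```text
[0.50959159 0.10462132 0.15327751] [-0.86731998 -0.90035931  0.5628627 ]
```

View pics/c4.png

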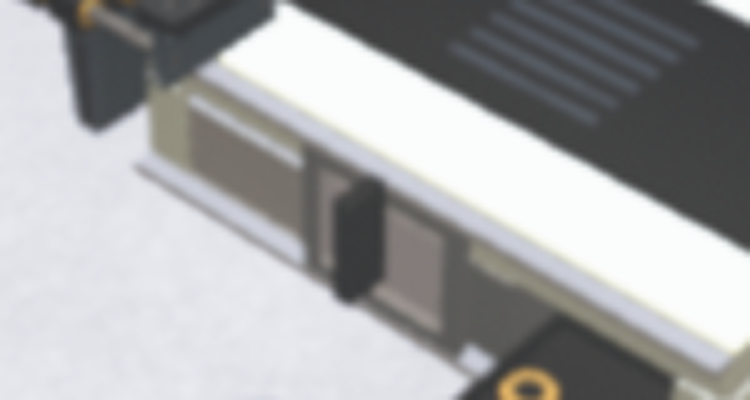

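The left plate now sits in the bay (crop (190-300, 97-250)), with the fin at about (360,235). I'll check that it is flush numerically.

```bash
python3 - <<'E'
from h import *
b=dict(np.load('pics/s4.npz'));H=cv2.cvtColor(b['pixels'],cv2.COLOR_RGB2GRAY).astype(int)
ux=np.array([.9927,-.121,0]);uy=np.array([.121,.9927,0])
for u in (232,238,244): print(u,[(v,int(H[v,u])) for v in range(168,192)])
for p in [(232,177.5),(238,181.5),(244,185)]: q=onz(b,*p,.076); print('strip lower guess',ux@q,uy@q)
# bottom of plate z=.022 and sill, fin
for n,p,z in [('plate bottom',(300,237),.022),('fin near top corner L',(335,190),.117),('fin near top',(345,195),.117),('fin bottom near',(345,300),.047)]:
  q=onz(b,190+p[0]/5,155+p[1]/5,z); print(n,(ux@q).round(4),(uy@q-.0471).round(4))
f=lambda X,Y,z: proj(b,ux*(.5905+X)+uy*(.0471+Y)+[0,0,z])
for n,P in [('flush top outer',(0,.12,.076)),('10mm out',(-.01,.12,.076)),('flush top inner',(.008,.12,.076)),('bay top edge',(0,.12,.08))]: print(n,np.round(f(*P),1))
E
```

```text
232 [(168, 191), (169, 200), (170, 190), (171, 161), (172, 136), (173, 135), (174, 142), (175, 155), (176, 173), (177, 181), (178, 157), (179, 127), (180, 115), (181, 114), (182, 114), (183, 114), (184, 113), (185, 114), (186, 115), (187, 114), (188, 115), (189, 115), (190, 121), (191, 141)]
238 [(168, 249), (169, 237), (170, 217), (171, 207), (172, 206), (173, 200), (174, 178), (175, 148), (176, 134), (177, 138), (178, 145), (179, 160), (180, 181), (181, 175), (182, 144), (183, 119), (184, 114), (185, 114), (186, 114), (187, 114), (188, 114), (189, 115), (190, 115), (191, 115)]
244 [(168, 252), (169, 252), (170, 252), (171, 250), (172, 244), (173, 223), (174, 207), (175, 207), (176, 205), (177, 191), (178, 162), (179, 139), (180, 137), (181, 143), (182, 155), (183, 172), (184, 177), (185, 154), (186, 127), (187, 114), (188, 114), (189, 114), (190, 114), (191, 114)]
strip lower guess 0.5916991515938935 0.19531362172146755
strip lower guess 0.5901912067810483 0.17064562488882984
strip lower guess 0.5902689868250861 0.1479565560244751
plate bottom 0.5927 0.0817
fin near top corner L 0.5539 0.0199
fin near top 0.5544 0.0135
fin bottom near 0.5519 0.0112
flush top outer [239. 182.]
10mm out [236.5 183.7]
flush top inner [241.  180.6]
bay top edge [239.  180.9]
```

The plate's outer edge lies within about 1 mm of the face plane, and 16 N of push was held against the stop, so the tray is home. The fin is at s ≈ +0.013. Now I'll go round to its right side.

move_arm(
  deltas="0 -0.12 0 0 1; 0 -0.2 0 0 1; 0 -0.2 0 0 1; 0 -0.14 0 0 1; 0 -0.06 0 0 1; 0 0 0.12 0 1; 0 0 0.14 0 1; 0 0 0.14 0 1; 0 0 0.075 0 1; 0 0 0 0 1",
)

```text
time_s: 15.45
eef_pos: [0.492, -0.0377, 0.0578]
tcp_rot: [-0.001, 0.06, 0.998, 0.0]
wrist_force: [0.8, 0.7, 0.3]
width: 0.0003
grasp_force: 0.0
```

move_arm(
  deltas="-0.04 0 0 0 1; -0.06 0 0 0 1; -0.06 0 0 0 1; -0.06 0 0 0 1; -0.05 0 0 0 1; 0 0 0 0 1; 0 0.02 0 0 1; 0 0.02 0 0 1; 0 0.02 0 0 1; 0 0 0 0 1",
)

```text
time_s: 16.7
eef_pos: [0.5477, -0.0325, 0.059]
tcp_rot: [-0.0, 0.06, 0.998, 0.0]
wrist_force: [-0.6, 0.0, 0.3]
width: 0.0003
grasp_force: 0.0
```

move_arm(
  deltas="0 0.02 0 0 1; 0 0.03 0 0 1; 0 0.03 0 0 1; 0 0.03 0 0 1; 0 0.03 0 0 1; 0 0.03 0 0 1; 0 0.03 0 0 1; 0 0.03 0 0 1; 0 0.03 0 0 1; 0 0.03 0 0 1",
)

```text
time_s: 17.95
eef_pos: [0.5548, 0.0251, 0.0589]
tcp_rot: [0.0, 0.06, 0.998, -0.0]
wrist_force: [0.6, -1.8, -0.1]
width: 0.0007
grasp_force: 1.1
```

move_arm(
  deltas="0 0.03 0 0 1; 0 0.03 0 0 1; 0 0.03 0 0 1; 0 0.03 0 0 1; 0 0.03 0 0 1; 0 0.03 0 0 1; 0 0.03 0 0 1; 0 0.02 0 0 1; 0 0 0 0 1; 0 0 0 0 1",
)

```text
time_s: 19.2
eef_pos: [0.5602, 0.0704, 0.0589]
tcp_rot: [-0.0, 0.06, 0.998, 0.0]
wrist_force: [0.5, 0.2, 0.3]
width: 0.0007
grasp_force: 0.0
```

move_arm(
  deltas="0 0.01 0 0 1; 0 0.01 0 0 1; 0 0.01 0 0 1; 0 0.01 0 0 1; 0 0.005 0 0 1; 0 0.005 0 0 1; 0 0.005 0 0 1; 0 0.005 0 0 1; 0 0 0 0 1; 0 0 0 0 1",
)

```text
time_s: 20.45
eef_pos: [0.5618, 0.0823, 0.0589]
tcp_rot: [0.0, 0.06, 0.998, 0.0]
wrist_force: [-0.2, -0.7, -0.6]
width: 0.0006
grasp_force: 0.2
```

move_arm(
  deltas="0 0.005 0 0 1; 0 0.005 0 0 1; 0 0.005 0 0 1; 0 0.005 0 0 1; 0 0.005 0 0 1; 0 0 0 0 1; 0 0 0 0 1; 0 0 0 0 1; 0 0 0 0 1; 0 0 0 0 1",
)

```text
time_s: 21.7
eef_pos: [0.5621, 0.0853, 0.0589]
tcp_rot: [-0.0, 0.06, 0.998, -0.001]
wrist_force: [-2.0, -23.7, 3.3]
width: 0.0
grasp_force: 12.0
```

At the end stop with 24 N. I'll back off and check.

move_arm(
  deltas="0 -0.03 0 0 1; 0 -0.07 0 0 1; 0.05 0 0 0 1; 0.15 0 0 0 1; 0.2 0 0 0 1; 0.1 0 -0.1 0 1; 0 0 -0.2 0 1; 0 0 -0.2 0 1; 0 0 -0.1 0 1; 0 0 0 0 1",
)

```text
time_s: 22.95
eef_pos: [0.4609, 0.0796, 0.1801]
tcp_rot: [0.001, 0.06, 0.998, 0.0]
wrist_force: [0.0, 0.1, 0.2]
width: 0.0003
grasp_force: 0.0
```

move_arm(
  deltas="0 0.1 -0.1 0 1; 0 0.2 -0.2 0 1; 0 0.25 0 0 1; 0 0.25 0 0 1; 0 0.25 0 0 1; 0 0.2 0 0 1; 0 0 0 0 1; 0 0 0 0 1; 0 0 0 0 1; 0 0 0 0 1",
)

```text
time_s: 24.2
eef_pos: [0.4908, 0.3268, 0.2389]
tcp_rot: [-0.0, 0.061, 0.998, -0.0]
wrist_force: [0.7, 0.5, 0.1]
width: 0.0003
grasp_force: 0.0
```

```bash
python3 - <<'E'
from h import *
o=manip.observe();print(o['eef_pos'],o['wrist_force'])
a=grab('top','t5');b=grab('side','s5')
A=cv2.resize(a['pixels'][165:245,195:345,::-1],(600,320),interpolation=2)
B=cv2.resize(b['pixels'][150:220,190:340,::-1],(600,280),interpolation=2)
cv2.imwrite('pics/c5.png',np.vstack([A,B]))
E
```

```text
[0.49081286 0.32679293 0.23893547] [0.68020174 0.51149333 0.0663039 ]
```

View pics/c5.png

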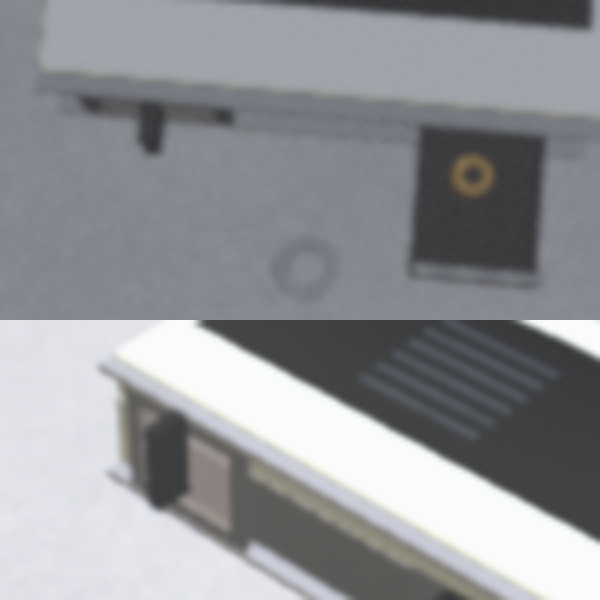

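The shutter is across the left bay with its fin at (150,130) in the upper half. The right tray, sleeve and ring are unchanged. Handing in.

```bash
python3 -c "
from workcell import manip
print(manip.close_job())"
```

```text
the job is handed in; nothing more can be done
None
```

I pushed the bush's (left) tray home to its stop, then slid the shutter fully across that bay, and handed the job in at about 24 s; I could not see the bush inside the closed bay to confirm it is still standing, and the right tray, sleeve and ring look unmoved.

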